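# Check the pump with its dip rod

## Robot

A 6-joint arm with a two-finger parallel gripper is mounted at the origin on a cart in front of the work surface, level with it; the furniture and walls round the work are solid. World frame = base frame: x ahead of the robot, y to its left, z up, the work surface at z = 0. Lengths are in m, angles in degrees, forces in N, time in s.
With the tool pointing down it reaches from about 0.3 to 0.75 m from the base axis. Payload 8.5 kg.
Tool frame: the origin (TCP) lies midway between the tips of the shut fingers; the grasp point (between the pads) lies 19 mm behind it; z points along the fingers, y is the direction in which the jaws open and shut (so a half turn about z gives the same grasp; the last joint's range is limited). The gripper opens to 85 mm and grips with 20 to 120 N. Pads are 22 mm wide; open, the fingers measure 114 mm over their backs; the gripper's body (76 mm by 85 mm) begins 54 mm behind the grasp point. The pads swing forward as they close: fully open they stand 13 mm farther back than shut.
Start: joints at [-83.554, 21.807, 74.336, -0, 83.858, -12.336], TCP at [0.177, -0.521, 0.231] pointing down, gripper open.
Joint ranges: [-178.18, 178.18], [-50.72, 133.34], [12.68, 142.11], [-81.47, 261.47], [9.98, 163.14], [-165.26, 165.26]. Speed limits (degrees/s): [136.94, 136.94, 180, 180, 180, 180].

## Interface

Orientations are given as a 3x3 rotation matrix whose columns are the frame's x, y, z axes.
In Python, from rig import env, eyes, close_job gives the robot as it stands.
- The arm moves only by the tool jog_arm, never from a script. Its argument "deltas" is one flat list of numbers, 7 for each row, row after row: the shift along the tool's x, y, z in units of 0.75 m (1.0 is 0.75 m), then the turn, a rotation vector about the tool's x, y, z in units of 180 degrees (1.0 is 180 degrees), then the gripper command: -1 is fully open, 1 is shut, values between are in proportion. In form: [dx, dy, dz, ax, ay, az, fingers, dx, dy, dz, ax, ay, az, fingers, ...]. A call has 1 to 12 rows; each row is the pose to reach, as a shift and turn from the pose commanded when the call began, along the tool's axes at that moment, turning the shorter way round; what a row does not reach only later rows make up. A row lasts 1/12 s, in which the tool goes at most 41.7 mm and 7.16 degrees, less where a joint would pass 70% of its speed; a pose out of reach is approached as far as the arm can. A call with a number of a shift or a turn outside -1 to 1 is refused whole. A call with a gripper value outside its range is refused whole. The fingers move at their own pace and stop on an object; "grip_force" is the grip in N (left out, the last holds). Time passes only in rows, so rows that repeat a pose let the fingers close. It gives the time, the measured TCP pose, the force and the opening at its end, in the units of the state.
- env.observe(): the state, without advancing time (a new reading comes with each control period).
- eyes.get_image(name): name is "scene" or "top" or "wrist"; returns the picture (384x512x3 uint8, red, green, blue); there is no depth.
- eyes.camera_params(name): a dict with "intrinsics" (3x3 intrinsics, pixels), "k1" (the pictures are not rectified: a ray, as slopes to the right and down, at radius r is drawn at 1 + k1 r^2 times it, then the intrinsics apply), "R" (3x3) and "t" (3): a world point X has camera coordinates R X + t; the wrist camera has in their place "mount" (4x4, takes a point from camera to tool coordinates, whose origin is the TCP and whose axes are the flange's). Camera axes: x right, y down, z forward; pixel columns grow to the right and rows downward; lengths in m; the calibration is good to about 2 mm. A picture is of the moment at which its call begins: read the wrist's pose just before it. camera_params takes no time and is no camera call.
- close_job(): hands the job in, once; it reports no verdict.
The state is a dict: "time_s": time; "q": joint angles; "qvel": joint speeds; "joint_efforts": joint torques, N m; "position": TCP position; "tool_rot": TCP orientation; "ft_force": force on the tool from outside, world axes, zero at the start; "wrist_torque": the same for the moment, N m; "grip_width": finger opening in m.
Only numpy, scipy, OpenCV 4.12 (cv2) and the standard library are available. Lean on these libraries where they do the work, as an engineer would, in place of code of your own. Each camera call takes 0.05 s, during which the arm holds its last target.

## Task

Check the bench vacuum pump with its gauge rod: slide the shutter away from the mouth of the slanting guide tube as far as its open end stop, take the rod from its rest and push it down the tube until its collar sits on the rim, then draw it right out again. Finish while still gripping the rod, held motionless and level in the air so that its tip can be read, at least 20 cm above the worktop and clear of the pump and the rest. Leave the shutter open and do not shift or upset the other things on the worktop.

Things in the scene. Friction and masses are not known exactly. Their poses are not given: they have to be found in the camera images.
- guide_tube: Slanting guide tube with aluminium flange (46 x 128 mm, 8 thick). Origin: centre of the round mouth in the flange's outer face, 118 mm above the worktop. z = bore axis OUT of the mouth, 45 deg up and towards the robot; y level, the way the shutter opens; x up and away. Bore 18 mm wide, 91 deep. From 19 mm to +y of the mouth two rails 7 mm high flank the shutter's path. Does not move.
- shutter (a joint): Shutter: steel plate 32 x 52 x 3 mm, 2 mm above the flange, sliding along guide_tube's +y. 0 = mouth covered, 0.05 m = open end stop. Friction about 3 N, stays where it is left; starts at 0 to 0.01.
- shutter_grip (a point): Point in the shutter's black block grip, 12 mm wide along the slide direction (ribbed faces), 20 mm across, standing 28 mm out along guide_tube's z. The point lies on its centre line, 21 mm out from the flange, 12 mm below its outer end; axes as guide_tube; 26 mm to +y of the mouth's axis when the joint is 0.
- rod_grip (a point): Centre of the gauge rod's black square handle, 16 x 16 x 62 mm. z = along the rod from tip to handle, x and y square to the flats. From here along z: collar (disc 26 mm wide, 8 thick) underside at -39 mm, below it a bar 8 x 8 mm, last 9 mm tapered, tip at -119 mm. 60 g. At the start in its rest at 45 deg, tip down and away, x up and away, y level, this point 140 mm above the worktop.
- rod_tip (a point): Tip of the rod, on its axis; axes as rod_grip.
- rest: Fixed steel rest for the rod: base 95 x 74 x 10 mm with two forked plates (34 mm wide, slots 11 mm) that carry the bar; the collar leans on the upper fork. The slots are open straight up: lift the rod out upwards. Origin under the base's centre; x away from the robot's side, z up. Highest point about 125 mm.
- tin: Bystander: flat blue tin 42 x 60 x 19 mm, origin at the centre of its underside, between rest and pump.
- dish: Bystander: flat round covered dish, 55 mm across, 12 mm high, origin under its centre, in front of the pump.
- beaker: Bystander: clear beaker 55 mm across, 70 mm high, origin under its centre, right of the pump near the front edge.
- case: Bystander: white round case with black screw cap, 37 mm across, 58 mm high, origin under its centre, right of the pump.
- slidebox: Bystander: flat grey box 69 x 100 x 33 mm, origin under its centre, far right.
- rod: The whole rod; origin: centre of the underside of its collar, on the rod's axis; axes as rod_grip.
- pump: Fixed grey bench pump that carries the guide tube and shutter, 150 x 160 mm, 150 mm high at the back (from 80 mm behind the mouth). Origin under its centre on the worktop; x away from the robot's side, y to the left, z up.
Mind the look-alikes: they are no part of the job. What is meant by the rest is not blue or green, and is the larger of those in its own colour.

How it is judged (in metres and radians):
On the way, in this order (a step that is already met when the one before it is completed fails the run):
1. the shutter is slid to its open end stop (within 5 mm), the rod not yet in the tube (value of joint shutter above 0.045 m and distance between rod_tip and guide_tube above 0.01 m), for 0.1 s.
2. the rod is in the tube, its collar on the rim (within 4 mm) (z of rod in the frame of guide_tube between -0.006 and 0.004 m and x of rod in the frame of guide_tube between -0.009 and 0.009 m and y of rod in the frame of guide_tube between -0.009 and 0.009 m and angle between the z axis of rod and the z axis of guide_tube, either way round below 0.15 rad), for 0.1 s.
3. the rod is drawn right out of the tube (z of rod_tip in the frame of guide_tube above 0.005 m), for 0.1 s.
At the end, for the whole second after the job is handed in: The rod is gripped between the fingers and still (below 3 cm/s), level within 8 deg, tip and handle more than 18 cm above the worktop, touching neither pump nor rest; the shutter is still open within 1 cm of its stop (angle between rod_tip's own z axis and vertical between 1.431 and 1.711 rad and height (world z) of each of rod_tip, rod_grip above 0.18 m and contact force between rod and the fingers above 1 N and value of joint shutter above 0.04 m and contact force between rod and pump below 0.05 N and contact force between rod and rest below 0.05 N and linear speed of rod below 0.03 m/s); the arm keeps its last pose, push and grip.
It fails at once if the flat tin is shifted by more than 3 cm or tipped over (distance of tin from where it was at the start of the episode above 0.03 m or angle between tin's own z axis and vertical above 0.5 rad).
It fails at once if the covered dish is shifted by more than 3 cm or tipped over (distance of dish from where it was at the start of the episode above 0.03 m or angle between dish's own z axis and vertical above 0.5 rad).
It fails at once if the beaker is shifted by more than 3 cm or tipped over (distance of beaker from where it was at the start of the episode above 0.03 m or angle between beaker's own z axis and vertical above 0.5 rad).
It fails at once if the round case is shifted by more than 3 cm or tipped over (distance of case from where it was at the start of the episode above 0.03 m or angle between case's own z axis and vertical above 0.5 rad).
It fails at once if the flat grey box is shifted by more than 3 cm or tipped over (distance of slidebox from where it was at the start of the episode above 0.03 m or angle between slidebox's own z axis and vertical above 0.5 rad).
It also fails if it takes over 61 s, if anything falls off the work surface, if the arm or the gripper's body presses on something with over 40 N, if the wrist force passes 120 N, or if a joint passes its speed limit or range.

## Working session

There is one attempt and no reset: what is moved stays moved. The work goes in short steps, Python scripts to look and compute and a tool call to move; the robot and the scene stay as the last step left them, time stands still between calls to the robot, and variables do not carry over. Pictures are saved under pics/ and viewed, and the job is handed in when it is done.

Besides the shell and the picture viewer there is one more tool, called as name(argument=value, ...) on one line, values as JSON. jog_arm: Moves the arm, as the interface text tells. Its arguments: {"type":"object","properties":{"deltas":{"type":"array"},"grip_force":{"type":"number"}},"required":["deltas"]}

```bash
ls; mkdir -p pics
python3 - <<'E'
from rig import env, eyes
import cv2
print(env.observe())
for n in ["scene","top","wrist"]:
    im=eyes.get_image(n); cv2.imwrite(f"pics/{n}0.png",im[:,:,::-1])
    print(n,eyes.camera_params(n))
E
```

```text
pics
{'time_s': 0.0, 'q': array([-8.35540266e+01,  2.18417392e+01,  7.43857062e+01,  7.86923523e-05,
        8.38558318e+01, -1.23355386e+01]), 'qvel': array([-0.08306171, -0.04294732, -0.0145867 , -0.04316619,  0.00846381,
        0.03200284]), 'joint_efforts': array([-1.53200257e-03, -4.48465848e+01, -2.31276852e+01, -2.10901644e-04,
        4.75806810e-03, -1.14307710e-05]), 'position': array([ 0.17704538, -0.52042142,  0.23069914]), 'tool_rot': array([[ 9.46753271e-01,  3.21959962e-01, -1.61817678e-04],
       [ 3.21959852e-01, -9.46752221e-01,  1.44442515e-03],
       [ 3.11845821e-04, -1.41961303e-03, -9.99998944e-01]]), 'ft_force': array([ 0.52153709, -0.89931213, -0.74050834]), 'wrist_torque': array([-0.02808866,  0.02206394,  0.01234514]), 'grip_width': 0.08544839828740054}
scene {'intrinsics': array([[375.00145039,   0.        , 249.90754729],
       [  0.        , 375.00145039, 189.73662575],
       [  0.        ,   0.        ,   1.        ]]), 'k1': -0.08110470317342505, 'R': array([[-0.75626862, -0.65383071, -0.02373132],
       [-0.36372021,  0.45030241, -0.81543568],
 
[... 356 characters left out ...]
     [-0.98375178,  0.01968341, -0.17845169],
       [ 0.17808708, -0.01895221, -0.9838322 ]]), 't': array([0.02574348, 0.54866518, 1.24347866])}
wrist {'intrinsics': array([[321.95192779,   0.        , 259.46202837],
       [  0.        , 321.95192779, 190.98144259],
       [  0.        ,   0.        ,   1.        ]]), 'k1': -0.07708448832793055, 'mount': array([[-6.47032969e-04, -9.54355308e-01, -2.98672945e-01,
         7.69583837e-02],
       [ 9.99999769e-01, -6.79313804e-04,  4.26524928e-06,
        -8.62419389e-04],
       [-2.06963218e-04, -2.98672873e-01,  9.54355527e-01,
        -1.42849904e-01],
       [ 0.00000000e+00,  0.00000000e+00,  0.00000000e+00,
         1.00000000e+00]])}
```

View pics/scene0.png

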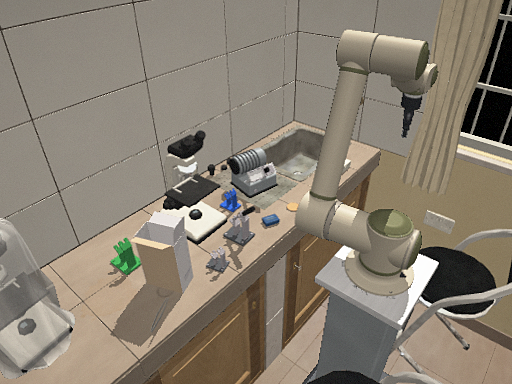

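View pics/top0.png

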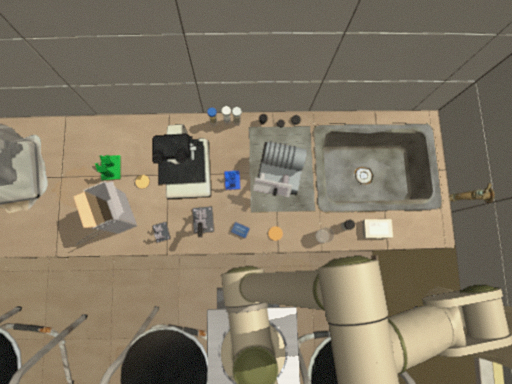

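View pics/wrist0.png

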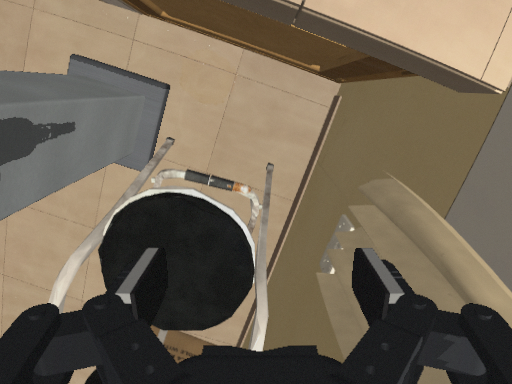

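The top view shows four possible rests: the larger grey one at (203,220) with a black handle in it, a small grey one at (160,231), a blue one at (232,180) and a green one at (108,167). The description means the larger grey one. The pump is at (280,170). I'll check this with close crops.

Run:
```python
import cv2,numpy as np
t=cv2.imread("pics/top0.png");s=cv2.imread("pics/scene0.png")
a=cv2.resize(t[130:250,140:320],None,fx=4.4,fy=4.4,interpolation=cv2.INTER_CUBIC)
cv2.imwrite("pics/topc.png",a)
a=cv2.resize(s[130:280,190:330],None,fx=4,fy=4,interpolation=cv2.INTER_CUBIC)
cv2.imwrite("pics/scenec.png",a)
```

```text
(no output)
```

View pics/topc.png

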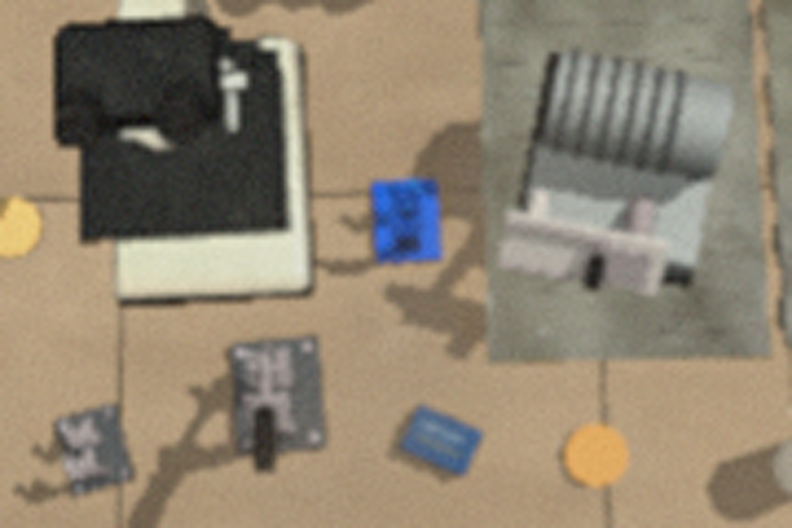

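View pics/scenec.png

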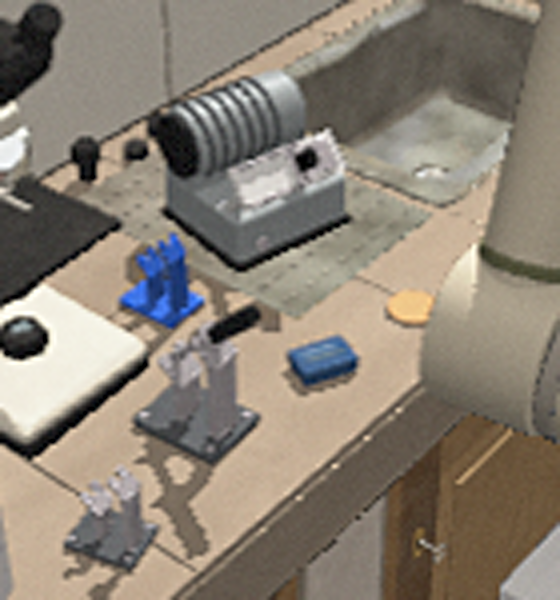

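```bash
cat > h.py <<'E'
import numpy as np, cv2
from rig import env, eyes
np.set_printoptions(precision=4,suppress=True)
def dist(c): return np.array([c["k1"],0,0,0,0.])
def pose(n,st=None):
    c=eyes.camera_params(n)
    if n!="wrist": return c,np.array(c["R"]),np.array(c["t"])
    st=st or env.observe()
    T=np.eye(4);T[:3,:3]=st["tool_rot"];T[:3,3]=st["position"]
    M=np.linalg.inv(T@np.array(c["mount"])); return c,M[:3,:3],M[:3,3]
def ray(v,uv):
    c,R,t=v
    p=cv2.undistortPoints(np.array([[uv]],float),np.array(c["intrinsics"]),dist(c))[0,0]
    d=R.T@np.r_[p,1]; return -R.T@t, d/np.linalg.norm(d)
def tri(obs):
    A=np.zeros((3,3));b=np.zeros(3);L=[]
    for v,uv in obs:
        o,d=ray(v,uv);P=np.eye(3)-np.outer(d,d);A+=P;b+=P@o;L.append((o,P))
    X=np.linalg.solve(A,b); return X,[np.linalg.norm(P@(X-o))*1000 for o,P in L]
def onz(v,uv,z):
    o,d=ray(v,uv); return o+d*(z-o[2])/d[2]
def proj(v,X):
    c,R,t=v
    p,_=cv2.projectPoints(np.atleast_2d(np.array(X,float)),cv2.Rodrigues(R)[0],t,np.array(c["intrinsics"]),dist(c)); return p[:,0]
def snap(name,fn):
    import pickle
    st=env.observe(); v=pose(name,st); im=eyes.get_image(name)[:,:,::-1]
    cv2.imwrite(fn,im); pickle.dump(v,open(fn+".pkl","wb")); return v,im
def view(fn):
    import pickle; return pickle.load(open(fn+".pkl","rb"))
E
python3 - <<'E'
from h import *
T=pose("top");S=pose("scene")
print("rod",tri([(T,(199.8,229.5)),(S,(248.3,210.5))]))
print("sg",tri([(T,(275.2,191.8)),(S,(266.5,169.5))]))
g=lambda x,y:(140+x/4.4,130+y/4.4)
for n,p,z in [("rest base UL",(233,345),.01),("UR",(315,338),.01),("LR",(323,447),.01),("LL",(236,455),.01),("tin",(441,437),.019),("dish",(596,456),.012)]:
    print(n,onz(T,g(*p),z))
for n,p,z in [("beaker",(322,237),.07),("case",(349,224),.058),("box",(378,229),.033)]: print(n,onz(T,p,z))
E
```

```text
rod (array([0.4224, 0.1682, 0.1402]), [np.float64(1.6796781237615974), np.float64(1.6796781237616412)])
sg (array([ 0.5458, -0.0853,  0.1315]), [np.float64(2.289331958389601), np.float64(2.2893319583896554)])
rest base UL [0.5106 0.2066 0.01  ]
UR [0.5151 0.1378 0.01  ]
LR [0.4236 0.1318 0.01  ]
LL [0.4185 0.2039 0.01  ]
tin [0.4291 0.0339 0.019 ]
dish [ 0.4111 -0.0943  0.012 ]
beaker [ 0.3916 -0.251   0.07  ]
case [ 0.4359 -0.3535  0.058 ]
box [ 0.4175 -0.4667  0.033 ]
```

```bash
cat >> h.py <<'E'
from scipy.spatial.transform import Rotation as Ro
def down(yaw,tilt=0):
    """tool x = ahead at yaw; tilt>0: fingers lean forward (point away from robot) by tilt deg"""
    x=np.array([1,0,0.]);y=np.array([0,-1,0.]);z=np.array([0,0,-1.])
    R=np.c_[x,y,z]
    return Ro.from_euler("z",yaw,degrees=True).as_matrix()@Ro.from_euler("y",-tilt,degrees=True).as_matrix()@R
def row(p,R,st=None):
    st=st or env.observe(); R0=st["tool_rot"];
    d=R0.T@(np.array(p)-st["position"])/.75
    w=Ro.from_matrix(R0.T@R).as_rotvec()/np.pi
    print("row",np.round(d,4),np.round(w,4),"mm",np.linalg.norm(d)*750,"deg",np.linalg.norm(w)*180)
E
python3 - <<'E'
from h import *
row([.46,-.09,.28],down(-10))
E
```

```text
row [ 0.542  -0.4221 -0.065 ] [-0.0003  0.      0.1599] mm 517.5165891537603 deg 28.780285432627934
```

jog_arm(deltas=[0.542, -0.422, -0.065, 0, 0, 0.16, -1, 0.542, -0.422, -0.065, 0, 0, 0.16, -1, 0.542, -0.422, -0.065, 0, 0, 0.16, -1, 0.542, -0.422, -0.065, 0, 0, 0.16, -1, 0.542, -0.422, -0.065, 0, 0, 0.16, -1, 0.542, -0.422, -0.065, 0, 0, 0.16, -1, 0.542, -0.422, -0.065, 0, 0, 0.16, -1, 0.542, -0.422, -0.065, 0, 0, 0.16, -1, 0.542, -0.422, -0.065, 0, 0, 0.16, -1, 0.542, -0.422, -0.065, 0, 0, 0.16, -1, 0.542, -0.422, -0.065, 0, 0, 0.16, -1, 0.542, -0.422, -0.065, 0, 0, 0.16, -1])

```text
time_s: 1.15
position: [0.4489, -0.1059, 0.2783]
tool_rot: [[0.985, -0.174, -0.0], [-0.174, -0.985, -0.0], [-0.0, 0.0, -1.0]]
ft_force: [0.6, -1.2, 0.3]
grip_width: 0.0853
```

Run:
```python
from h import *
print(env.observe()["position"],env.observe()["q"])
v,im=snap("wrist","pics/w1.png")
v,im=snap("scene","pics/s1.png")
v,im=snap("top","pics/t1.png")
```

```text
[ 0.4489 -0.1059  0.2783] [-28.0288  10.8735  82.2214  -0.0021  86.9064  71.991 ]
```

View pics/w1.png

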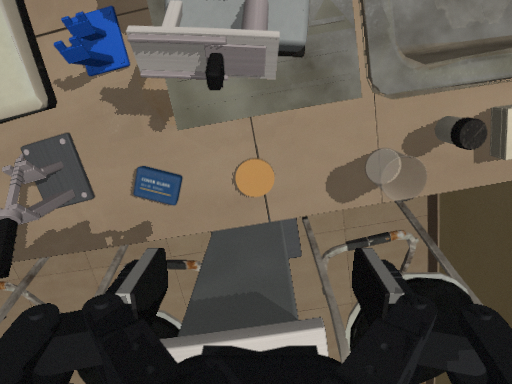

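View pics/s1.png

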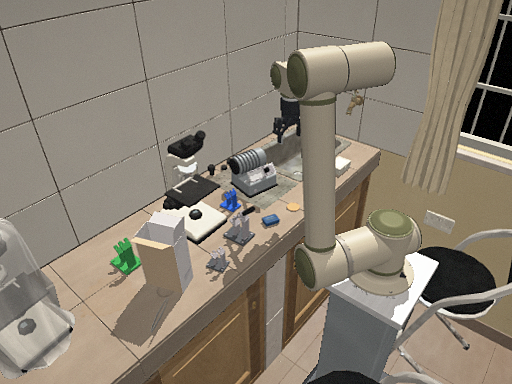

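The wrist view shows the pump's flange along the top from (130,38) to (278,55). The black grip block is at (215,70), the dish at (255,178), the tin at (158,186) and the rod rest at (40,190). Next is a second view, tilted to look at the flange.

Run:
```python
from h import *
row([.36,-.06,.25],down(-10,30))
```

```text
row [-0.1275 -0.04    0.0374] [-0.0004  0.1667  0.0015] mm 104.03460628412283 deg 30.0025864344881
```

jog_arm(deltas=[-0.1275, -0.04, 0.037, 0, 0.1667, 0, -1, -0.1275, -0.04, 0.037, 0, 0.1667, 0, -1, -0.1275, -0.04, 0.037, 0, 0.1667, 0, -1, -0.1275, -0.04, 0.037, 0, 0.1667, 0, -1, -0.1275, -0.04, 0.037, 0, 0.1667, 0, -1, -0.1275, -0.04, 0.037, 0, 0.1667, 0, -1])

```text
time_s: 1.8
position: [0.3576, -0.062, 0.2497]
tool_rot: [[0.852, -0.177, 0.492], [-0.153, -0.984, -0.089], [0.5, 0.0, -0.866]]
ft_force: [-0.1, -0.8, -0.1]
grip_width: 0.0854
```

Run:
```python
from h import *
print(env.observe()["position"],env.observe()["q"])
v,im=snap("wrist","pics/w2.png")
```

```text
[ 0.3576 -0.062   0.2497] [-39.7477 -12.3136 115.8444  18.4197  51.2424  52.0835]
```

View pics/w2.png

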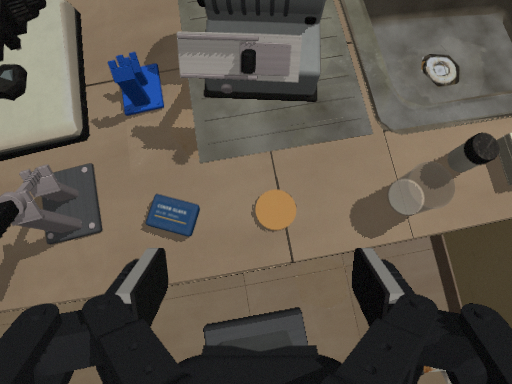

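Run:
```python
import cv2
a=cv2.imread("pics/w1.png")[15:100,115:295];cv2.imwrite("pics/w1c.png",cv2.resize(a,None,fx=4.4,fy=4.4,interpolation=cv2.INTER_CUBIC))
a=cv2.imread("pics/w2.png")[15:105,165:335];cv2.imwrite("pics/w2c.png",cv2.resize(a,None,fx=4.4,fy=4.4,interpolation=cv2.INTER_CUBIC))
```

```text
(no output)
```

View pics/w1c.png

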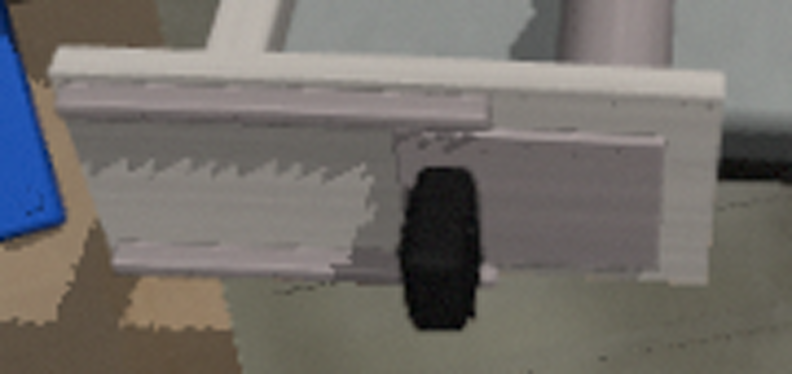

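View pics/w2c.png

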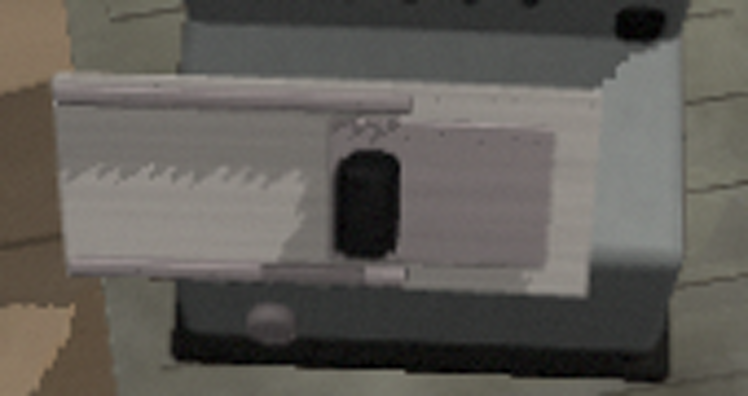

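```bash
cat > fit.py <<'E'
from h import *
from scipy.optimize import least_squares
V1=view("pics/w1.png");V2=view("pics/w2.png")
c1=lambda x,y:(115+(x+.5)/4.4-.5,15+(y+.5)/4.4-.5)
c2=lambda x,y:(165+(x+.5)/4.4-.5,15+(y+.5)/4.4-.5)
# (view,pixel,fn(params)->tube-frame mm)
def pts(a,b,s):
    return dict(FUR=(23,a-128,0),FLR=(-23,a-128,0),FUL=(23,a,0),FLL=(-23,a,0),
      PUR=(16,b-52,5),PLR=(-16,b-52,5),PUL=(16,b,5),PLL=(-16,b,5))
obs=[(V1,c1(723,100),"FUR"),(V1,c1(708,283),"FLR"),(V1,c1(52,82),"FUL"),
 (V2,c2(601,92),"FUR"),(V2,c2(587,297),"FLR"),(V2,c2(55,73),"FUL"),(V2,c2(68,277),"FLL"),
 (V1,c1(663,140),"PUR"),(V1,c1(658,271),"PLR"),(V1,c1(397,135),"PUL"),
 (V2,c2(555,130),"PUR"),(V2,c2(547,268),"PLR"),(V2,c2(332,118),"PUL"),(V2,c2(328,260),"PLL")]
def frame(yaw):
    c,s=np.cos(yaw),np.sin(yaw);r=np.sqrt(.5)
    return np.c_[[r*c,r*s,r],[-s,c,0],[-r*c,-r*s,r]]
def res(p,full=False):
    x,y,z,yaw,a,b=p;F=frame(yaw);P=pts(a,b,0);o=np.array([x,y,z]);r=[]
    for v,uv,k in obs: r.append(proj(v,o+F@np.array(P[k])/1000)[0]-uv)
    return np.array(r) if full else np.array(r).ravel()
if __name__=="__main__":
    f=least_squares(res,[.54,-.11,.118,-.17,90,36],x_scale=[.01,.01,.01,.05,5,5],loss="soft_l1")
    print(f.x,np.degrees(f.x[3]));print(np.c_[[k for *_,k in obs],np.round(res(f.x,True),2)])
E
python3 fit.py
```

```text
[  0.5516  -0.1249   0.1181  -0.2186 113.9242  48.7148] -12.522783659671273
[['FUR' '0.6' '-0.54']
 ['FLR' '-0.05' '0.02']
 ['FUL' '-0.61' '-1.27']
 ['FUR' '0.74' '0.54']
 ['FLR' '0.04' '-0.41']
 ['FUL' '-0.87' '1.25']
 ['FLL' '0.07' '0.34']
 ['PUR' '0.65' '0.77']
 ['PLR' '0.12' '0.27']
 ['PUL' '-1.12' '-0.57']
 ['PUR' '0.32' '-0.59']
 ['PLR' '-0.14' '0.21']
 ['PUL' '-0.51' '0.31']
 ['PLL' '0.41' '0.24']]
```

```bash
cat > fit2.py <<'E'
from fit import *
import fit
base=fit.pts
def pts2(a,b,g):
    d=base(a,b,0); d.update(RU=(19.5,19,5),RL=(-19.5,19,5),BC=(0,g,33)); return d
obs2=obs+[(V1,c1(490,112),"RU"),(V2,c2(412,103),"RU"),(V2,c2(407,274),"RL"),(V1,c1(497,272),"RL"),(V1,c1(443,296),"BC"),(V2,c2(367,210),"BC")]
def res(p,full=False):
    x,y,z,yaw,a,b,g=p;F=frame(yaw);P=pts2(a,b,g);o=np.array([x,y,z]);r=[]
    for v,uv,k in obs2: r.append(proj(v,o+F@np.array(P[k])/1000)[0]-uv)
    return np.array(r) if full else np.array(r).ravel()
f=least_squares(res,[.54,-.11,.118,-.17,90,36,30],x_scale=[.01,.01,.01,.05,5,5,5],loss="soft_l1")
print(f.x,np.degrees(f.x[3]));print(np.c_[[k for *_,k in obs2],np.round(res(f.x,True),2)])
for s,n in((15,"pics/w1.png"),(0,"pics/w2.png")):
    pass
E
python3 fit2.py
```

```text
[  0.5545  -0.1141   0.1177  -0.2231 102.7967  37.5292  26.694 ] -12.785431545109969
[['FUR' '0.63' '-0.98']
 ['FLR' '-0.17' '-0.4']
 ['FUL' '-0.44' '-2.44']
 ['FUR' '0.72' '0.46']
 ['FLR' '-0.1' '-0.55']
 ['FUL' '-0.64' '0.7']
 ['FLL' '0.14' '-0.26']
 ['PUR' '0.73' '0.27']
 ['PLR' '0.08' '-0.22']
 ['PUL' '-0.98' '-1.37']
 ['PUR' '0.34' '-0.71']
 ['PLR' '-0.22' '0.04']
 ['PUL' '-0.4' '-0.01']
 ['PLL' '0.42' '-0.12']
 ['RU' '-0.22' '1.17']
 ['RU' '-0.17' '0.37']
 ['RL' '-0.14' '0.71']
 ['RL' '0.47' '0.75']
 ['BC' '-0.42' '0.74']
 ['BC' '0.42' '1.02']]
```

```bash
cat >> h.py <<'E'
O=np.array([.5545,-.1141,.118]);YAW=-12.8
def tube(yaw=YAW):
    c,s=np.cos(np.radians(yaw)),np.sin(np.radians(yaw));r=np.sqrt(.5)
    return np.c_[[r*c,r*s,r],[-s,c,0],[-r*c,-r*s,r]]
def tp(x,y,z): return O+tube()@np.array([x,y,z])/1000
E
python3 - <<'E'
from h import *
R=down(YAW); p=tp(-2,0,22); print(p)
row(p+[0,0,.05],R)
E
```

```text
[ 0.538  -0.1103  0.1321]
row [0.1683 0.0203 0.202 ] [-0.0036 -0.1665  0.0142] mm 197.76390895214908 deg 30.091737456462916
```

jog_arm(deltas=[0.1683, 0.0203, 0.202, -0.0036, -0.1665, 0.0142, 1, 0.1683, 0.0203, 0.202, -0.0036, -0.1665, 0.0142, 1, 0.1683, 0.0203, 0.202, -0.0036, -0.1665, 0.0142, 1, 0.1683, 0.0203, 0.202, -0.0036, -0.1665, 0.0142, 1, 0.1683, 0.0203, 0.202, -0.0036, -0.1665, 0.0142, 1, 0.1683, 0.0203, 0.202, -0.0036, -0.1665, 0.0142, 1, 0.1683, 0.0203, 0.202, -0.0036, -0.1665, 0.0142, 1, 0.1683, 0.0203, 0.202, -0.0036, -0.1665, 0.0142, 1], grip_force=40)

```text
time_s: 2.52
position: [0.5389, -0.1093, 0.1818]
tool_rot: [[0.976, -0.219, -0.001], [-0.219, -0.976, 0.0], [-0.001, -0.0, -1.0]]
ft_force: [-0.0, -0.0, 0.5]
grip_width: -0.0
```

Run:
```python
from h import *
snap("wrist","pics/w3.png")
row(tp(-2,0,22),down(YAW))
```

```text
row [-0.0004  0.0018  0.0675] [ 0.     -0.0003  0.0008] mm 50.62524892927535 deg 0.15783364834473976
```

View pics/w3.png

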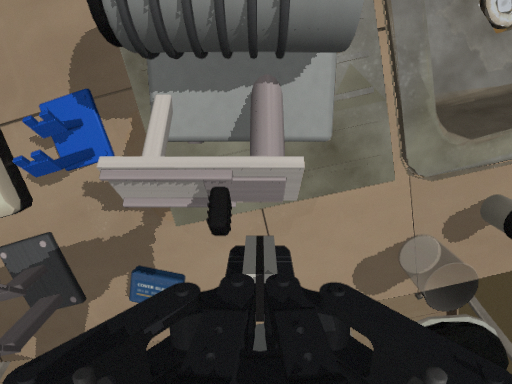

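The flange edge runs level at row 160, so the yaw matches. The grip block is at (220,210), left of the closed fingertips at (260,240). I'll descend and push.

jog_arm(deltas=[0, 0.002, 0.035, 0, 0, 0, 1, 0, 0.002, 0.067, 0, 0, 0, 1, 0, 0.002, 0.067, 0, 0, 0, 1])

```text
time_s: 2.82
position: [0.5362, -0.1098, 0.13]
tool_rot: [[0.976, -0.219, -0.004], [-0.219, -0.976, 0.002], [-0.004, -0.001, -1.0]]
ft_force: [-1.2, 0.1, -1.3]
grip_width: -0.0001
```

Run:
```python
from h import *
snap("wrist","pics/w4.png")
for y in (20,57): row(tp(-2,y,22),down(YAW))
```

```text
row [ 0.0011 -0.0266  0.    ] [-0.0002  0.0005  0.0008] mm 19.98314567213259 deg 0.1734104496671389
row [ 0.0012 -0.076   0.    ] [-0.0002  0.0005  0.0008] mm 56.97318218610866 deg 0.1734104496671389
```

View pics/w4.png

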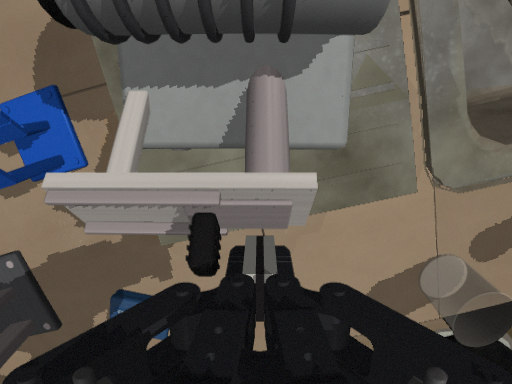

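jog_arm(deltas=[0.001, -0.0135, 0, 0, 0, 0, 1, 0.001, -0.027, 0, 0, 0, 0, 1, 0.001, -0.04, 0, 0, 0, 0, 1, 0.001, -0.05, 0, 0, 0, 0, 1, 0.001, -0.05, 0, 0, 0, 0, 1])

```text
time_s: 3.28
position: [0.5482, -0.0725, 0.1336]
tool_rot: [[0.976, -0.217, 0.003], [-0.217, -0.976, -0.0], [0.003, -0.0, -1.0]]
ft_force: [0.2, -0.4, -0.2]
grip_width: -0.0001
```

Run:
```python
from h import *
snap("wrist","pics/w5.png")
s=env.observe();print(s["ft_force"],tube().T@(s["position"]-O))
```

```text
[-0.3178 -0.2378  0.4893] [0.0001 0.0387 0.0216]
```

View pics/w5.png

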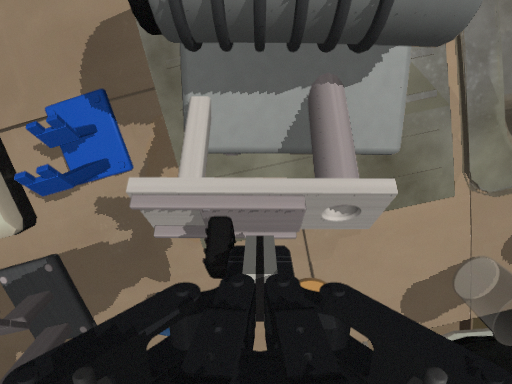

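The mouth is now visible at (341,213) and the block is moving. I'll keep pushing.

jog_arm(deltas=[0, -0.008, 0, 0, 0, 0, 1, 0, -0.016, 0, 0, 0, 0, 1, 0, -0.022, 0, 0, 0, 0, 1, 0, -0.022, 0, 0, 0, 0, 1])

```text
time_s: 3.67
position: [0.5516, -0.0588, 0.1327]
tool_rot: [[0.976, -0.218, 0.002], [-0.218, -0.976, -0.003], [0.002, 0.003, -1.0]]
ft_force: [-1.7, -9.4, 4.1]
grip_width: -0.0005
```

Run:
```python
from h import *
snap("wrist","pics/w6.png")
s=env.observe();print(s["ft_force"],tube().T@(s["position"]-O))
```

```text
[-2.1367 -8.3803  4.0835] [-0.0003  0.0532  0.0211]
```

View pics/w6.png

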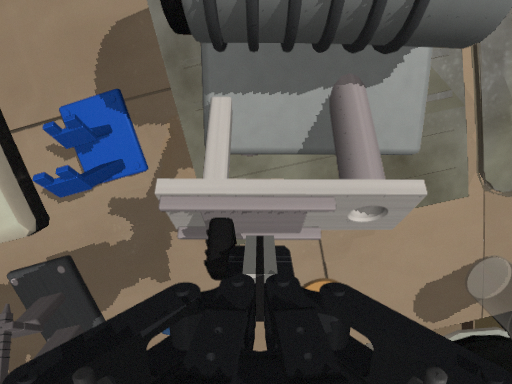

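jog_arm(deltas=[0, -0.003, 0, 0, 0, 0, 1, 0, -0.003, 0, 0, 0, 0, 1, 0, -0.003, 0, 0, 0, 0, 1])

```text
time_s: 3.97
position: [0.5517, -0.0584, 0.1327]
tool_rot: [[0.976, -0.219, 0.001], [-0.219, -0.976, -0.005], [0.002, 0.005, -1.0]]
ft_force: [-5.3, -17.4, 4.8]
grip_width: 0.0
```

Run:
```python
from h import *
s=env.observe();print(s["ft_force"],tube().T@(s["position"]-O))
```

```text
[ -5.3237 -17.3796   4.829 ] [-0.0003  0.0537  0.021 ]
```

It's at the stop: 17 N with only 0.5 mm more motion. I'll back off and rise, then go to a tilted look at the open mouth.

jog_arm(deltas=[0, 0.015, 0, 0, 0, 0, 1, 0, 0.015, -0.05, 0, 0, 0, 1, 0, 0.015, -0.1, 0, 0, 0, 1, 0, 0.015, -0.13, 0, 0, 0, 0, 0, 0.015, -0.13, 0, 0, 0, -1])

```text
time_s: 4.38
position: [0.5509, -0.0667, 0.2345]
tool_rot: [[0.976, -0.218, 0.01], [-0.218, -0.976, -0.001], [0.01, -0.001, -1.0]]
ft_force: [-0.6, 0.2, -0.4]
grip_width: 0.0232
```

Run:
```python
from h import *
s=env.observe();print(s["position"])
row([.40,-.07,.23],down(YAW,25))
```

```text
[ 0.5509 -0.0667  0.2345]
row [-0.1954  0.0482  0.0041] [-0.0005  0.1358  0.001 ] mm 151.00292057490267 deg 24.450651301329373
```

jog_arm(deltas=[-0.195, 0.048, 0.004, 0, 0.136, 0, -1, -0.195, 0.048, 0.004, 0, 0.136, 0, -1, -0.195, 0.048, 0.004, 0, 0.136, 0, -1, -0.195, 0.048, 0.004, 0, 0.136, 0, -1, -0.195, 0.048, 0.004, 0, 0.136, 0, -1, -0.195, 0.048, 0.004, 0, 0.136, 0, -1, -0.195, 0.048, 0.004, 0, 0.136, 0, -1])

```text
time_s: 4.97
position: [0.3993, -0.0702, 0.2268]
tool_rot: [[0.887, -0.219, 0.406], [-0.2, -0.976, -0.09], [0.416, -0.001, -0.909]]
ft_force: [0.7, -0.6, 1.2]
grip_width: 0.0857
```

Run:
```python
from h import *
s=env.observe();print(s["position"],s["qvel"])
v,im=snap("wrist","pics/w7.png")
print(proj(v,[O,tp(0,76,33)]))
u=proj(v,O)[0].astype(int)
print(u)
c=im[max(0,u[1]-60):u[1]+60,u[0]-110:u[0]+70]
cv2.imwrite("pics/w7c.png",cv2.resize(c,None,fx=4.4,fy=4.4,interpolation=cv2.INTER_CUBIC))
```

```text
[ 0.3993 -0.0702  0.2268] [ 0.687   1.8799 -1.9065 -0.1299  0.1551 -0.1275]
[[270.3901  62.8409]
 [179.1333  74.8274]]
[270  62]
```

View pics/w7.png

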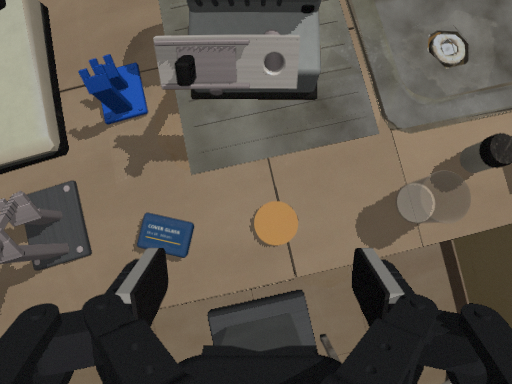

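View pics/w7c.png

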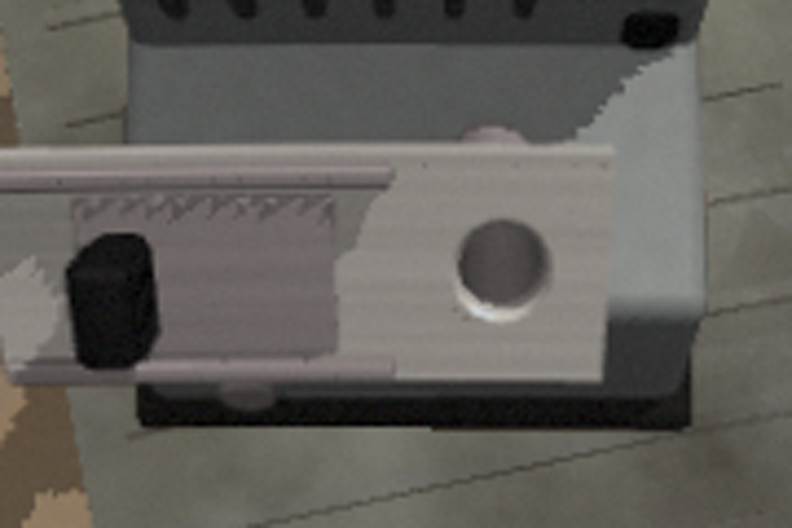

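Run:
```python
import cv2
for n,(x,y) in (("w5",(341,213)),("w6",(367,213))):
    a=cv2.imread(f"pics/{n}.png")[y-30:y+30,x-40:x+40];cv2.imwrite(f"pics/{n}c.png",cv2.resize(a,None,fx=5,fy=5,interpolation=cv2.INTER_CUBIC))
a=cv2.vconcat([cv2.imread("pics/w5c.png"),cv2.imread("pics/w6c.png")]);cv2.imwrite("pics/w56.png",cv2.resize(a,None,fx=.99,fy=.99))
```

```text
(no output)
```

View pics/w56.png

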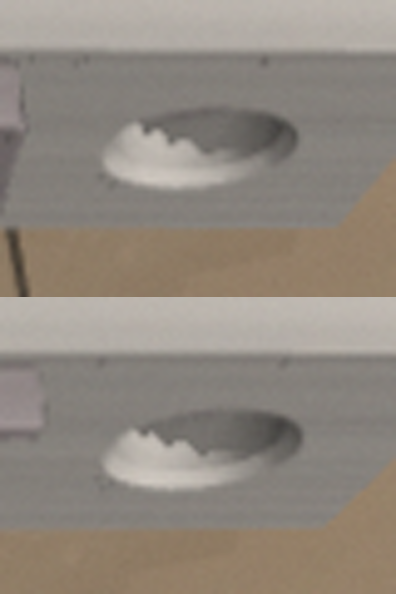

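Run:
```python
from h import *
o=[(view("pics/w5.png"),(341.2,212.5)),(view("pics/w6.png"),(367.6,213.5)),(view("pics/w7.png"),(274.2,63.0))]
X,r=tri(o);print(X,r,tube().T@(X-O)*1000)
for v,uv in o:
    print(onz(v,uv,.118), proj(v,O)[0]-uv)
# flange edge direction from w7: upper edge crop
v=view("pics/w7.png")
```

```text
[ 0.5535 -0.1171  0.118 ] [np.float64(0.14030806923792502), np.float64(0.20795372009011143), np.float64(0.3427192933670863)] [-0.1911 -3.1165  0.206 ]
[ 0.5536 -0.1169  0.118 ] [-5.5203 -0.5026]
[ 0.5535 -0.1169  0.118 ] [-5.3457 -0.6182]
[ 0.5536 -0.1174  0.118 ] [-3.8099 -0.1591]
```

```bash
sed -i 's/^O=.*;Y/O=np.array([.5536,-.1171,.118]);Y/' h.py
python3 - <<'E'
from h import *
row([.36,.165,.27],down(2.7,20))
E
```

```text
row [-0.0856 -0.2946 -0.1021] [ 0.032  -0.0252 -0.0789] mm 242.47449860250484 deg 15.98078750192839
```

jog_arm(deltas=[-0.0856, -0.2946, -0.102, 0.032, -0.025, -0.079, -1, -0.0856, -0.2946, -0.102, 0.032, -0.025, -0.079, -1, -0.0856, -0.2946, -0.102, 0.032, -0.025, -0.079, -1, -0.0856, -0.2946, -0.102, 0.032, -0.025, -0.079, -1, -0.0856, -0.2946, -0.102, 0.032, -0.025, -0.079, -1, -0.0856, -0.2946, -0.102, 0.032, -0.025, -0.079, -1, -0.0856, -0.2946, -0.102, 0.032, -0.025, -0.079, -1, -0.0856, -0.2946, -0.102, 0.032, -0.025, -0.079, -1, -0.0856, -0.2946, -0.102, 0.032, -0.025, -0.079, -1])

```text
time_s: 5.77
position: [0.3597, 0.1658, 0.2692]
tool_rot: [[0.939, 0.049, 0.34], [0.046, -0.999, 0.016], [0.341, 0.001, -0.94]]
ft_force: [0.1, -0.6, -0.3]
grip_width: 0.0852
```

Run:
```python
from h import *
s=env.observe();print(s["position"],s["qvel"],s["q"])
v,im=snap("wrist","pics/w8.png")
row([.40,.165,.28],down(2.7,0))
```

```text
[0.3597 0.1658 0.2692] [-3.2148 -0.4154  0.6861  0.026  -0.0639 -0.0988] [  8.9231  -4.0055 102.658   -2.4012  61.5474  96.8915]
row [0.0553 0.0025 0.0046] [ 0.0002 -0.1107 -0.0001] mm 41.66965606024953 deg 19.922042485867895
```

View pics/w8.png

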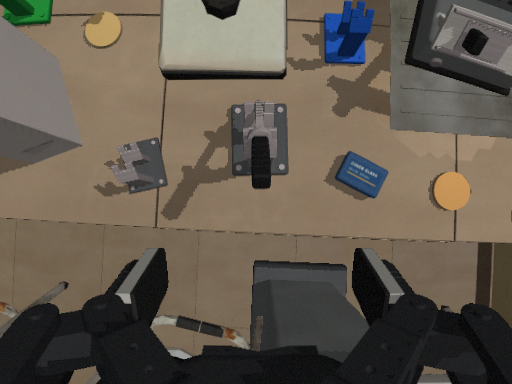

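The larger grey rest is at (260,140) and holds the rod, whose black handle is at (261,162). It stands clear of the smaller grey one at (140,165). One more view from closer in.

jog_arm(deltas=[0.055, 0.0025, 0.0045, 0, -0.111, 0, -1, 0.055, 0.0025, 0.0045, 0, -0.111, 0, -1, 0.055, 0.0025, 0.0045, 0, -0.111, 0, -1, 0.055, 0.0025, 0.0045, 0, -0.111, 0, -1])

```text
time_s: 6.15
position: [0.402, 0.1634, 0.2795]
tool_rot: [[0.999, 0.042, -0.005], [0.042, -0.999, -0.0], [-0.005, 0.0, -1.0]]
ft_force: [-0.3, -0.4, -0.6]
grip_width: 0.0855
```

Run:
```python
from h import *
s=env.observe();print(s["position"],s["qvel"],s["q"])
v,im=snap("wrist","pics/w9.png")
a=cv2.imread("pics/w8.png")[90:200,215:305];cv2.imwrite("pics/w8c.png",cv2.resize(a,None,fx=5,fy=5,interpolation=cv2.INTER_CUBIC))
a=im[60:230,200:320];cv2.imwrite("pics/w9c.png",cv2.resize(a,None,fx=3.5,fy=3.5,interpolation=cv2.INTER_CUBIC))
```

```text
[0.402  0.1634 0.2795] [ 1.4862 -4.207   5.9382 -0.6881 -9.4499  0.7288] [ 6.4001  8.0703 85.5341  0.008  86.6942 93.9806]
```

View pics/w8c.png

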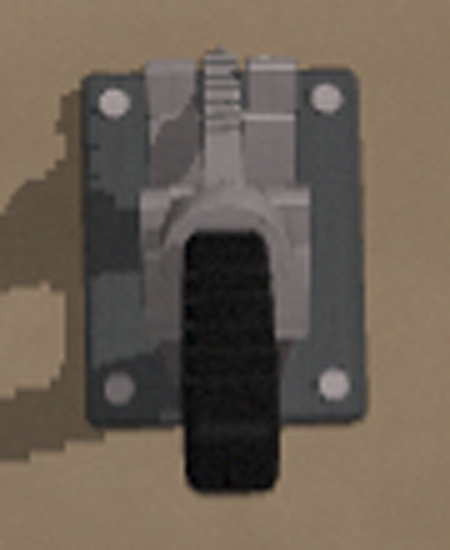

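View pics/w9c.png

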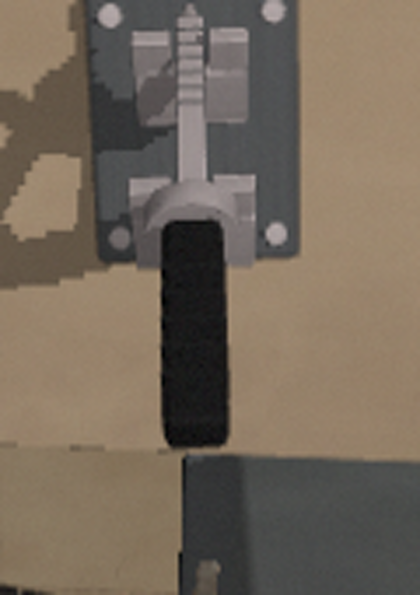

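Run:
```python
from h import *
from scipy.optimize import least_squares
A=view("pics/w8.png");B=view("pics/w9.png")
a=lambda x,y:(215+(x+.5)/5-.5,90+(y+.5)/5-.5); b=lambda x,y:(200+(x+.5)/3.5-.5,60+(y+.5)/3.5-.5)
c=[(8,8,-31),(8,-8,-31),(-8,8,31),(-8,-8,31)]
obs=[(B,b(*p),q) for p,q in zip([(163,221),(223,221),(164,447),(229,447)],c)]+[(A,a(*p),q) for p,q in zip([(185,232),(266,232),(185,492),(279,492)],c)]
def res(p,sel=None):
    return np.array([proj(v,p[:3]+tube(p[3])@np.array(q)/1000)[0]-uv for v,uv,q in obs]).ravel()
f=least_squares(res,[.422,.168,.14,2.7],x_scale=[.01,.01,.01,2],loss="soft_l1");print(f.x);print(res(f.x).reshape(-1,2))
# base corners
for p in [(88,72),(358,68),(368,425),(88,425)]: print(onz(A,a(*p),.01))
for p in [(110,15),(273,10),(276,233),(120,237)]: print(onz(B,b(*p),.011))
```

```text
[0.4235 0.169  0.1347 3.6679]
[[-0.1126 -2.0357]
 [-0.026  -2.4368]
 [ 0.3085  0.448 ]
 [-0.0993  0.0542]
 [ 0.0037 -0.2286]
 [ 0.183  -0.4795]
 [ 0.039   2.6586]
 [-0.2861  2.3685]]
[0.5156 0.2104 0.01  ]
[0.5202 0.1387 0.01  ]
[0.4251 0.1321 0.01  ]
[0.4216 0.2053 0.01  ]
[0.5075 0.2028 0.011 ]
[0.5114 0.1469 0.011 ]
[0.4353 0.1416 0.011 ]
[0.4315 0.1978 0.011 ]
```

Run:
```python
from h import *
A=view("pics/w8.png");B=view("pics/w9.png")
for X in ([.4235,.169,.1347],[.4235,.169,.140],[.4215,.169,.140]):
  X=np.array(X)
  for q in [(8,8,-31),(8,8,31),(-8,8,31)]:
    P=X+tube(3.7)@np.array(q)/1000
    pa=proj(A,P)[0];pb=proj(B,P)[0]
    print(X,q,(pa-[214.6,89.6])*5,(pb-[199.6,59.6])*3.5)
T=view("pics/t1.png");print((proj(T,[[.4225,.169,.14]])[0]))
```

```text
[0.4235 0.169  0.1347] (8, 8, -31) [184.935  231.1018] [162.6988 214.1951]
[0.4235 0.169  0.1347] (8, 8, 31) [182.6714 434.5978] [161.9084 417.5853]
[0.4235 0.169  0.1347] (-8, 8, 31) [185.2796 505.5567] [165.2923 448.8738]
[0.4235 0.169  0.14  ] (8, 8, -31) [184.2904 225.1647] [161.9027 216.1135]
[0.4235 0.169  0.14  ] (8, 8, 31) [181.8648 431.6931] [161.0131 423.6346]
[0.4235 0.169  0.14  ] (-8, 8, 31) [184.5547 504.1392] [164.5051 455.1834]
[0.4215 0.169  0.14  ] (8, 8, -31) [183.7694 235.431 ] [161.6721 223.8492]
[0.4215 0.169  0.14  ] (8, 8, 31) [181.2569 443.8962] [160.7692 431.8141]
[0.4215 0.169  0.14  ] (-8, 8, 31) [183.9738 515.8889] [164.2674 462.8793]
[199.2698 229.064 ]
```

Run:
```python
from h import *
g=np.array([.4232,.169,.122])
row(g+[0,0,.07],down(3.7,0))
```

```text
row [ 0.03   -0.0058  0.1166] [ 0.0001  0.0003 -0.0068] mm 90.41027752272451 deg 1.2318455960891879
```

jog_arm(deltas=[0.03, -0.006, 0.06, 0, 0, -0.007, -1, 0.03, -0.006, 0.117, 0, 0, -0.007, -1, 0.03, -0.006, 0.117, 0, 0, -0.007, -1, 0.03, -0.006, 0.117, 0, 0, -0.007, -1])

```text
time_s: 6.53
position: [0.4198, 0.1701, 0.191]
tool_rot: [[0.998, 0.068, -0.004], [0.068, -0.998, -0.001], [-0.004, 0.001, -1.0]]
ft_force: [0.7, -0.0, 0.7]
grip_width: 0.0852
```

Run:
```python
from h import *
snap("wrist","pics/w10.png")
row([.4232,.169,.122],down(3.7,0))
```

```text
row [0.0031 0.0021 0.0949] [0.0001 0.0001 0.0012] mm 71.24989676931658 deg 0.21301371207333475
```

View pics/w10.png

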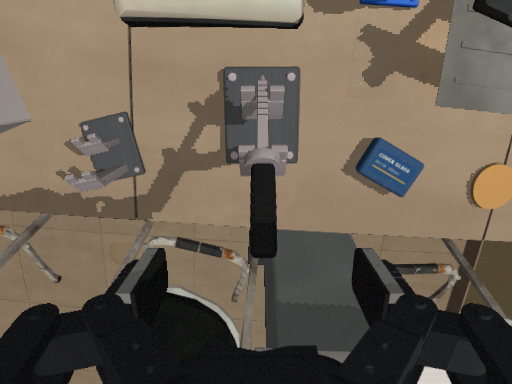

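The handle is centred at column 262 between the open fingers. Descending.

jog_arm(deltas=[0.001, 0.001, 0.045, 0, 0, 0.001, -1, 0.001, 0.001, 0.08, 0, 0, 0.001, -1, 0.001, 0.001, 0.08, 0, 0, 0.001, -1])

```text
time_s: 6.83
position: [0.4208, 0.1698, 0.1316]
tool_rot: [[0.998, 0.066, -0.003], [0.066, -0.998, -0.001], [-0.003, 0.0, -1.0]]
ft_force: [-0.5, 0.0, -0.6]
grip_width: 0.0856
```

Run:
```python
from h import *
snap("wrist","pics/w11.png")
print(env.observe()["ft_force"])
row([.4232,.169,.122],down(3.7,0))
```

```text
[-0.2226 -0.2139  0.2935]
row [0.0017 0.0015 0.0155] [0.0001 0.     0.0004] mm 11.767667538475223 deg 0.07004296389150978
```

View pics/w11.png

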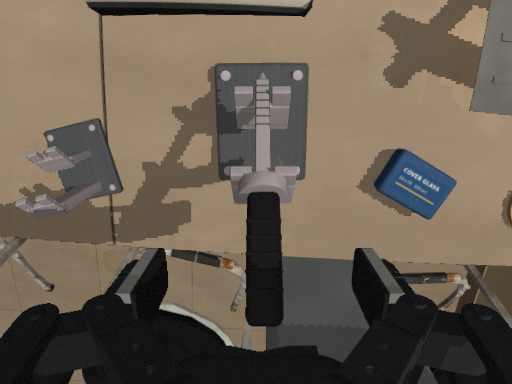

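jog_arm(deltas=[0.002, 0.0015, 0.015, 0, 0, 0, -1, 0.002, 0.0015, 0.015, 0, 0, 0, 1, 0.002, 0.0015, 0.015, 0, 0, 0, 1, 0.002, 0.0015, 0.015, 0, 0, 0, 1, 0.002, 0.0015, 0.015, 0, 0, 0, 1, 0.002, 0.0015, 0.015, 0, 0, 0, 1, 0.002, 0.0015, 0.015, 0, 0, 0, 1, 0.002, 0.0015, 0.015, 0, 0, 0, 1], grip_force=70)

```text
time_s: 7.55
position: [0.4237, 0.1693, 0.1221]
tool_rot: [[0.998, 0.066, 0.001], [0.066, -0.998, -0.0], [0.001, 0.0, -1.0]]
ft_force: [-1.6, 1.1, 6.8]
grip_width: 0.0147
```

Run:
```python
from h import *
snap("wrist","pics/w12.png")
s=env.observe();print(s["position"],s["ft_force"],s["grip_width"])
```

```text
[0.4237 0.1693 0.1221] [-2.7058  0.0235  7.6304] 0.014819821904697
```

View pics/w12.png

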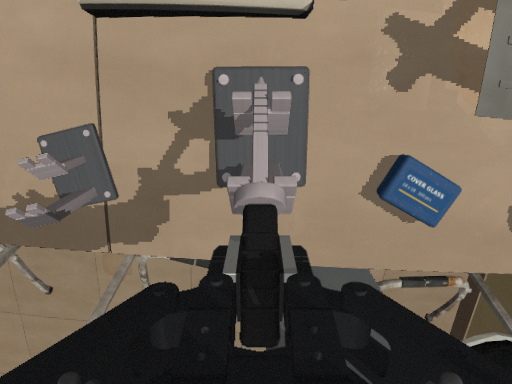

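The handle is gripped at 15 mm opening. Lifting straight up.

jog_arm(deltas=[0, 0, -0.02, 0, 0, 0, 1, 0, 0, -0.05, 0, 0, 0, 1, 0, 0, -0.09, 0, 0, 0, 1, 0, 0, -0.13, 0, 0, 0, 1, 0, 0, -0.175, 0, 0, 0, 1, 0, 0, -0.175, 0, 0, 0, 1, 0, 0, -0.175, 0, 0, 0, 1])

```text
time_s: 8.18
position: [0.4239, 0.1693, 0.2539]
tool_rot: [[0.998, 0.066, 0.003], [0.066, -0.998, 0.0], [0.003, 0.0, -1.0]]
ft_force: [-0.1, -1.0, -0.9]
grip_width: 0.015
```

Run:
```python
from h import *
v,im=snap("wrist","pics/w13.png")
snap("scene","pics/s13.png")
s=env.observe();print(s["position"],s["ft_force"],s["grip_width"])
c=im[:260,160:360];cv2.imwrite("pics/w13c.png",cv2.resize(c,None,fx=2.3,fy=2.3,interpolation=cv2.INTER_CUBIC))
```

```text
[0.423  0.1692 0.2517] [ 0.0209  0.5359 -0.5336] 0.014972443492289227
```

View pics/w13c.png

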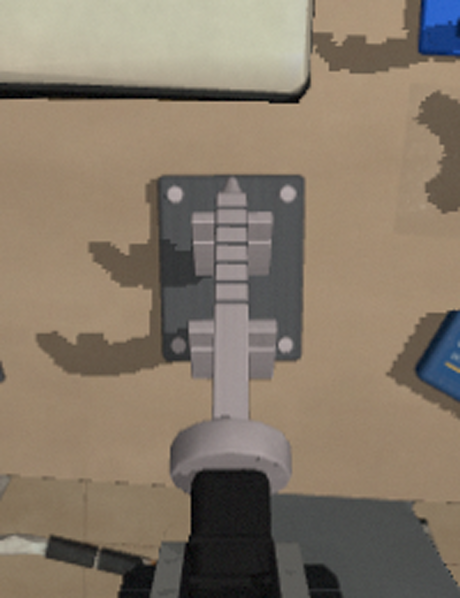

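View pics/s13.png

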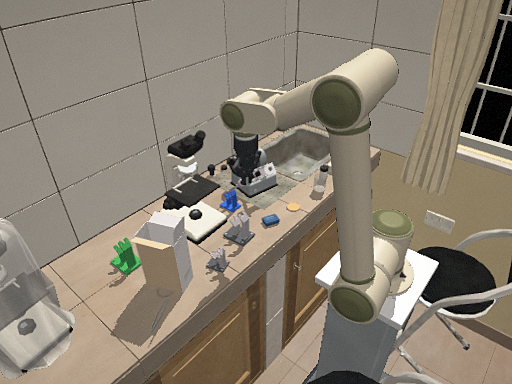

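Run:
```python
from h import *
v=view("pics/w13.png")
c=eyes.camera_params("wrist");M=np.linalg.inv(np.array(c["mount"]));vt=(c,M[:3,:3],M[:3,3])
r=np.sqrt(.5)
def rod(q,g=(0,0,-.018),th=45):
    t=np.radians(th);g=np.array(g)
    zr=np.array([-np.cos(t),0,-np.sin(t)]);xr=np.array([np.sin(t),0,-np.cos(t)]);yr=np.cross(zr,xr)
    return g+np.c_[xr,yr,zr]@np.array(q)/1000
def cr(p): return (p-[159.8,-.3])*2.3
for th in(43,45,47):
  for n,q in [("tip",(0,0,-119)),("collar front top",(13,0,-39)),("handle top corner",(8,8,-31)),("tapstart",(4,4,-110))]:
    print(th,n,cr(proj(vt,rod(q,th=th))[0]))
```

```text
43 tip [232.8674 169.7357]
43 collar front top [234.3693 415.4959]
43 handle top corner [194.4177 462.5195]
43 tapstart [217.2722 183.7271]
45 tip [232.8041 181.5004]
45 collar front top [234.3193 416.748 ]
45 handle top corner [194.6721 463.5208]
45 tapstart [217.4848 194.4346]
47 tip [232.7445 193.2408]
47 collar front top [234.2707 418.2191]
47 handle top corner [194.9209 464.6959]
47 tapstart [217.687  205.1624]
```

The tip sits at the predicted pixel: (233,180) seen, (233,181) predicted. So the rod is held at 45° with no slip. Next I'll work out the insertion line.

```bash
cat >> h.py <<'E'
def ins(z,dx=0,dy=0): return tp(dx,dy,z)-[0,0,.018]   # z = rod_grip along tube axis mm (39 = seated)
E
python3 - <<'E'
from h import *
row(ins(144)+[0,0,.04],down(YAW))
E
```

```text
row [0.0184 0.3536 0.0133] [0.0002 0.0006 0.0922] mm 265.76710444541226 deg 16.593410623811472
```

jog_arm(deltas=[0.018, 0.05, 0.013, 0, 0, 0.092, 1, 0.018, 0.1, 0.013, 0, 0, 0.092, 1, 0.018, 0.15, 0.013, 0, 0, 0.092, 1, 0.018, 0.2, 0.013, 0, 0, 0.092, 1, 0.018, 0.25, 0.013, 0, 0, 0.092, 1, 0.018, 0.3, 0.013, 0, 0, 0.092, 1, 0.018, 0.34, 0.013, 0, 0, 0.092, 1, 0.018, 0.354, 0.013, 0, 0, 0.092, 1, 0.018, 0.354, 0.013, 0, 0, 0.092, 1, 0.018, 0.354, 0.013, 0, 0, 0.092, 1])

```text
time_s: 9.12
position: [0.4542, -0.0943, 0.242]
tool_rot: [[0.975, -0.222, -0.002], [-0.222, -0.975, 0.001], [-0.002, -0.001, -1.0]]
ft_force: [-0.3, 1.2, 0.0]
grip_width: 0.0152
```

Run:
```python
from h import *
snap("wrist","pics/w14.png")
s=env.observe();print(s["position"],s["q"],s["grip_width"])
row(ins(144),down(YAW))
```

```text
[ 0.4542 -0.0937  0.2423] [-26.3381  12.6543  85.9535   0.0092  81.4921  76.4019] 0.014837637599427324
row [0.0004 0.0011 0.054 ] [-0.0002  0.0005  0.0003] mm 40.495451422052085 deg 0.1161767913698734
```

View pics/w14.png

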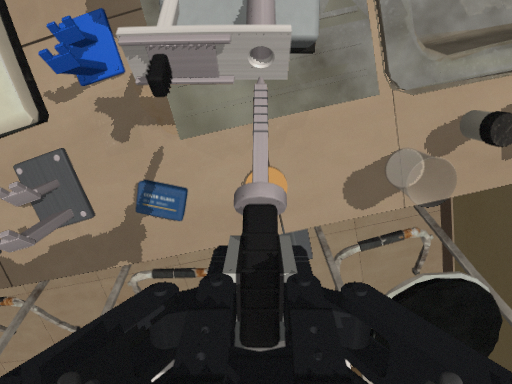

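The rod tip (262,80) lines up with the open mouth (261,57). Moving down onto the bore axis.

jog_arm(deltas=[0, 0.001, 0.027, 0, 0, 0, 1, 0, 0.001, 0.054, 0, 0, 0, 1, 0, 0.001, 0.054, 0, 0, 0, 1, 0, 0.001, 0.054, 0, 0, 0, 1])

```text
time_s: 9.5
position: [0.4541, -0.0942, 0.2024]
tool_rot: [[0.976, -0.219, -0.002], [-0.219, -0.976, 0.001], [-0.002, -0.0, -1.0]]
ft_force: [0.7, 0.1, -0.1]
grip_width: 0.015
```

Run:
```python
from h import *
v,im=snap("wrist","pics/w15.png")
s=env.observe();print(s["position"],tube().T@(s["position"]+[0,0,.018]-O)*1000)
print(proj(v,[O,tp(0,0,25)]))
cv2.imwrite("pics/w15c.png",cv2.resize(im[30:180,190:330],None,fx=4,fy=4,interpolation=cv2.INTER_CUBIC))
for z in (114,39): row(ins(z),down(YAW))
```

```text
[ 0.4546 -0.0946  0.2032] [  1.2123  -0.0108 144.7506]
[[261.9332  50.6887]
 [262.0529  77.4752]]
row [0.0278 0.     0.0301] [ 0.0001 -0.0001  0.0007] mm 30.77450635840669 deg 0.12270662212205144
row [0.0985 0.0002 0.1009] [ 0.0001 -0.0001  0.0007] mm 105.75756603768362 deg 0.12270662212205144
```

View pics/w15c.png

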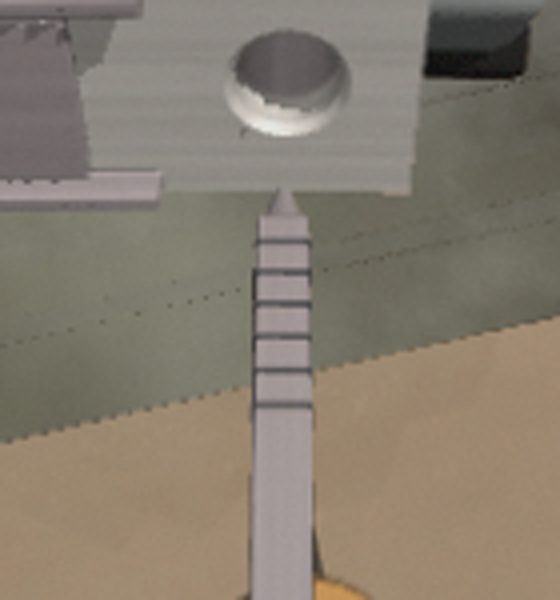

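Both points are within about 1 px of prediction, so I'll insert to part depth first.

jog_arm(deltas=[0.01, 0.001, 0.011, 0, 0, 0, 1, 0.019, 0.001, 0.0205, 0, 0, 0, 1, 0.028, 0.001, 0.03, 0, 0, 0, 1, 0.037, 0.001, 0.0395, 0, 0, 0, 1, 0.0465, 0.001, 0.049, 0, 0, 0, 1, 0.056, 0.001, 0.0585, 0, 0, 0, 1, 0.0655, 0.001, 0.068, 0, 0, 0, 1, 0.075, 0.001, 0.077, 0, 0, 0, 1, 0.075, 0.001, 0.077, 0, 0, 0, 1])

```text
time_s: 10.3
position: [0.5098, -0.1089, 0.1432]
tool_rot: [[0.975, -0.221, -0.001], [-0.221, -0.975, 0.001], [-0.002, -0.0, -1.0]]
ft_force: [0.1, 0.5, -0.6]
grip_width: 0.0148
```

Run:
```python
from h import *
v,im=snap("wrist","pics/w16.png")
s=env.observe();print(s["ft_force"],tube().T@(s["position"]+[0,0,.018]-O)*1000)
for z in (44,39,37): row(ins(z),down(YAW))
```

```text
[-0.7554  0.0191 -0.4252] [-0.7611 -1.65   62.857 ]
row [ 0.0185 -0.0022  0.017 ] [-0.      0.0004  0.0002] mm 18.944361919901446 deg 0.08035401798553292
row [ 0.0232 -0.0022  0.0217] [-0.      0.0004  0.0002] mm 23.926115690257934 deg 0.08035401798553292
row [ 0.0251 -0.0022  0.0236] [-0.      0.0004  0.0002] mm 25.92078466042585 deg 0.08035401798553292
```

View pics/w16.png

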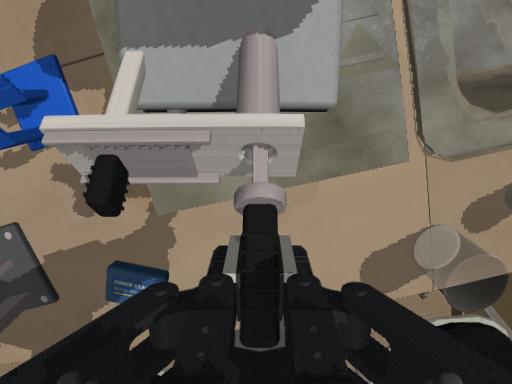

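The bar is in the bore with no contact force. Seating it gently.

jog_arm(deltas=[0.009, -0.001, 0.008, 0, 0, 0, 1, 0.015, -0.001, 0.0135, 0, 0, 0, 1, 0.0195, -0.001, 0.018, 0, 0, 0, 1, 0.0225, -0.001, 0.021, 0, 0, 0, 1, 0.0225, -0.001, 0.021, 0, 0, 0, 1])

```text
time_s: 10.77
position: [0.5259, -0.1117, 0.1285]
tool_rot: [[0.975, -0.221, -0.0], [-0.221, -0.975, -0.0], [-0.0, 0.0, -1.0]]
ft_force: [-0.7, 1.2, -0.5]
grip_width: 0.0149
```

Run:
```python
from h import *
v,im=snap("wrist","pics/w17.png")
s=env.observe();print(s["ft_force"],tube().T@(s["position"]+[0,0,.018]-O)*1000,tube().T@s["ft_force"])
cv2.imwrite("pics/w17c.png",cv2.resize(im[90:240,180:340],None,fx=4,fy=4,interpolation=cv2.INTER_CUBIC))
```

```text
[-0.2285  0.6973  0.238 ] [ 0.3255 -0.8884 40.413 ] [-0.0985  0.6293  0.4351]
```

View pics/w17c.png

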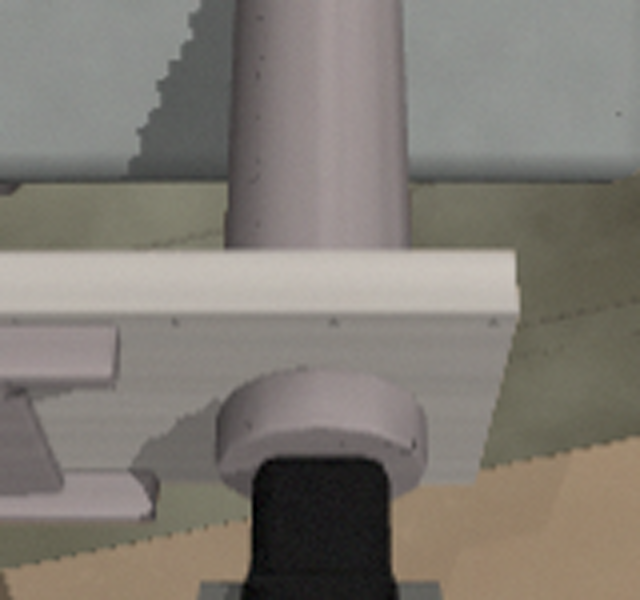

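It's nearly seated, about 1.4 mm off nominal. I'll ease in until there's contact.

jog_arm(deltas=[0.001, 0, 0.001, 0, 0, 0, 1, 0.002, 0, 0.002, 0, 0, 0, 1, 0.003, 0, 0.003, 0, 0, 0, 1, 0.003, 0, 0.003, 0, 0, 0, 1])

```text
time_s: 11.15
position: [0.5268, -0.1119, 0.1282]
tool_rot: [[0.975, -0.221, -0.002], [-0.221, -0.975, -0.0], [-0.002, 0.001, -1.0]]
ft_force: [-10.9, 2.2, 14.1]
grip_width: 0.015
```

Run:
```python
from h import *
s=env.observe();print(s["ft_force"],tube().T@(s["position"]+[0,0,.018]-O)*1000,tube().T@s["ft_force"])
```

```text
[-10.894    2.2083  14.0514] [ 0.6395 -0.9176 39.2636] [ 2.0781 -0.2601 17.7936]
```

jog_arm(deltas=[0.0005, 0, 0.0005, 0, 0, 0, 1, 0.0005, 0, 0.0005, 0, 0, 0, 1, 0.0005, 0, 0.0005, 0, 0, 0, 1])

```text
time_s: 11.4
position: [0.5268, -0.1119, 0.1282]
tool_rot: [[0.975, -0.221, -0.002], [-0.221, -0.975, -0.0], [-0.002, 0.001, -1.0]]
ft_force: [-13.4, 2.8, 17.4]
grip_width: 0.0151
```

Run:
```python
from h import *
v,im=snap("wrist","pics/w18.png")
s=env.observe();print(tube().T@(s["position"]+[0,0,.018]-O)*1000,tube().T@s["ft_force"])
cv2.imwrite("pics/w18c.png",cv2.resize(im[90:240,180:340],None,fx=4,fy=4,interpolation=cv2.INTER_CUBIC))
```

```text
[ 0.6271 -0.8913 39.2442] [ 3.3644 -1.4487 22.0317]
```

View pics/w18c.png

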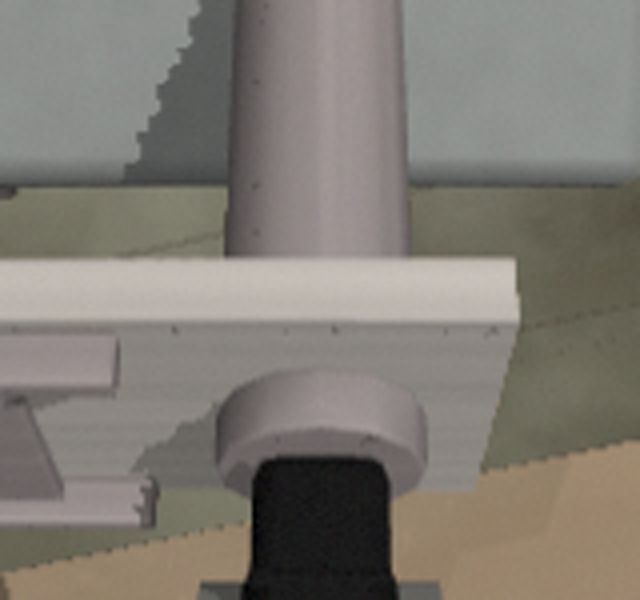

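The collar (320,430) sits on the flange with 22 N of axial reaction at 39.2 mm, so it's seated. Drawing the rod out along the axis.

jog_arm(deltas=[-0.008, 0, -0.008, 0, 0, 0, 1, -0.02, 0, -0.02, 0, 0, 0, 1, -0.033, 0, -0.033, 0, 0, 0, 1, -0.046, 0, -0.046, 0, 0, 0, 1, -0.059, 0, -0.059, 0, 0, 0, 1, -0.072, 0, -0.072, 0, 0, 0, 1, -0.085, 0, -0.085, 0, 0, 0, 1, -0.098, 0, -0.098, 0, 0, 0, 1, -0.111, 0, -0.111, 0, 0, 0, 1, -0.118, 0, -0.118, 0, 0, 0, 1, -0.118, 0, -0.118, 0, 0, 0, 1, -0.118, 0, -0.118, 0, 0, 0, 1])

```text
time_s: 12.45
position: [0.442, -0.0927, 0.2151]
tool_rot: [[0.975, -0.221, 0.001], [-0.221, -0.975, -0.001], [0.001, 0.0, -1.0]]
ft_force: [0.9, 0.2, -0.2]
grip_width: 0.0151
```

Run:
```python
from h import *
v,im=snap("wrist","pics/w19.png")
s=env.observe();print(s["position"],tube().T@(s["position"]+[0,0,.018]-O)*1000,s["ft_force"])
row([.42,-.08,.30],down(YAW,0)); row([.40,-.075,.31],down(YAW,45))
```

```text
[ 0.4421 -0.0927  0.2147] [  0.3843  -0.9488 161.826 ] [-0.0934  0.0483 -0.1456]
row [-0.0324 -0.01   -0.1137] [ 0.0001 -0.0001  0.0001] mm 89.02432650810506 deg 0.030768902967365928
row [-0.0599 -0.0106 -0.1271] [0.     0.2499 0.0002] mm 105.67155007461614 deg 44.986993372697924
```

View pics/w19.png

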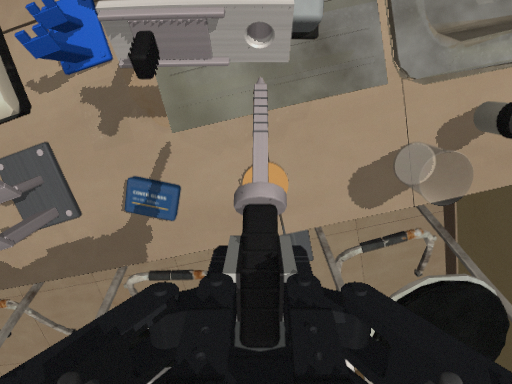

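The rod is fully out, with the tip at (262,80) clear of the mouth. Next I raise it and level it.

jog_arm(deltas=[-0.01, -0.003, -0.04, 0, 0, 0, 1, -0.02, -0.006, -0.08, 0, 0, 0, 1, -0.033, -0.01, -0.114, 0, 0.03, 0, 1, -0.04, -0.01, -0.12, 0, 0.06, 0, 1, -0.05, -0.01, -0.127, 0, 0.1, 0, 1, -0.06, -0.01, -0.127, 0, 0.14, 0, 1, -0.06, -0.01, -0.127, 0, 0.18, 0, 1, -0.06, -0.01, -0.127, 0, 0.22, 0, 1, -0.06, -0.01, -0.127, 0, 0.25, 0, 1, -0.06, -0.01, -0.127, 0, 0.25, 0, 1, -0.06, -0.01, -0.127, 0, 0.25, 0, 1, -0.06, -0.01, -0.127, 0, 0.25, 0, 1])

```text
time_s: 13.5
position: [0.4004, -0.076, 0.3107]
tool_rot: [[0.691, -0.221, 0.688], [-0.156, -0.975, -0.156], [0.706, 0.0, -0.708]]
ft_force: [0.3, -0.1, -0.4]
grip_width: 0.0148
```

Run:
```python
from h import *
v,im=snap("wrist","pics/w20.png");snap("scene","pics/s20.png");snap("top","pics/t20.png")
s=env.observe();print(s["position"],s["tool_rot"],s["qvel"],s["grip_width"],s["ft_force"])
c=eyes.camera_params("wrist");M=np.linalg.inv(np.array(c["mount"]));vt=(c,M[:3,:3],M[:3,3])
r=np.sqrt(.5)
for th in (42,45,48):
    t=np.radians(th);print(th,proj(vt,np.array([0,0,-.018])+.119*np.array([np.cos(t),0,np.sin(t)])))
g=s["tool_rot"]@[0,0,-.018]+s["position"];d=s["tool_rot"]@[r,0,r];print("grip",g,"tip",g+.119*d)
S=view("pics/s20.png");print(proj(S,[g,g+.119*d]))
cv2.imwrite("pics/s20c.png",cv2.resize(cv2.imread("pics/s20.png")[60:260,190:350],None,fx=3,fy=3,interpolation=cv2.INTER_CUBIC))
```

```text
[ 0.4005 -0.0757  0.3106] [[ 0.6904 -0.2201  0.6891]
 [-0.1555 -0.9755 -0.1558]
 [ 0.7065  0.0004 -0.7077]] [-0.1107 -0.2275  0.7061  0.5735 -0.4272 -0.7167] 0.015001013581908085 [-0.0311  0.7443 -0.2144]
42 [[261.1359  70.5547]]
45 [[261.0837  78.2546]]
48 [[261.0357  85.9293]]
grip [ 0.3881 -0.0729  0.3233] tip [ 0.5042 -0.0991  0.3232]
[[300.3521 139.5703]
 [278.3111 127.8111]]
```

View pics/w20.png

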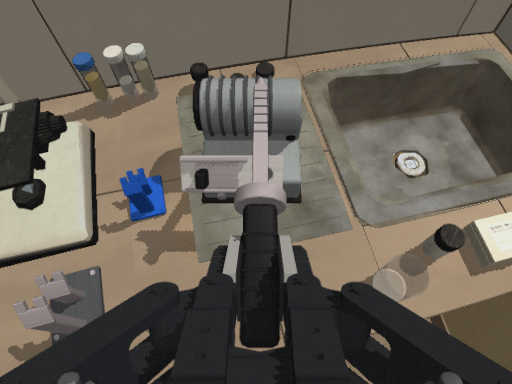

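View pics/s20c.png

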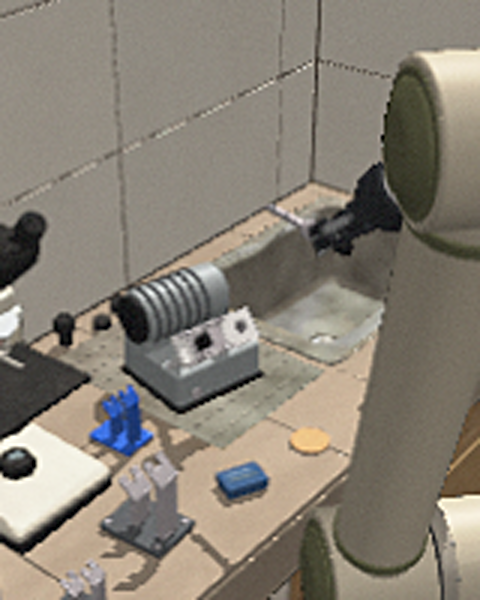

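View pics/t20.png

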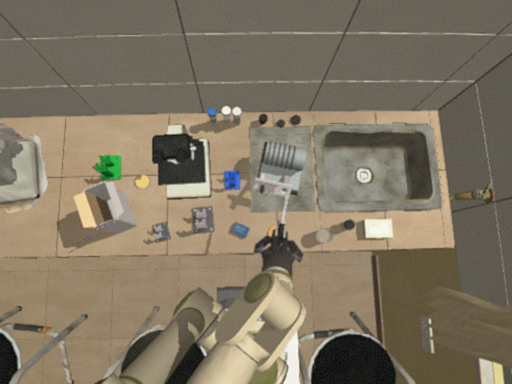

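The tip at (261,80) against a predicted (261,78) makes the rod level within about 1°, at 32 cm. The shutter block is still at the left end and the bystanders look unmoved. One settling move, then I hand in.

jog_arm(deltas=[0, 0, 0, 0, 0, 0, 1, 0, 0, 0, 0, 0, 0, 1, 0, 0, 0, 0, 0, 0, 1, 0, 0, 0, 0, 0, 0, 1, 0, 0, 0, 0, 0, 0, 1, 0, 0, 0, 0, 0, 0, 1])

```text
time_s: 14.15
position: [0.3997, -0.0754, 0.3102]
tool_rot: [[0.69, -0.221, 0.69], [-0.156, -0.975, -0.156], [0.707, 0.0, -0.707]]
ft_force: [-0.2, 0.3, 0.3]
grip_width: 0.015
```

Run:
```python
from h import *
from rig import close_job
s=env.observe();print(s["position"],s["qvel"],s["grip_width"],s["ft_force"])
print(close_job())
```

```text
[ 0.3997 -0.0754  0.3102] [-0.1298  0.0098  0.0412 -0.0921 -0.0926 -0.0359] 0.014994114851802385 [-0.2006  0.2963  0.3275]
the job is handed in; nothing more can be done
None
```

The gauge-rod check is done and handed in at about 14 s of the 61 s allowed; the hand-in gives no verdict.

- **Shutter:** I pushed it to its open end stop, where the force rose to 17 N with almost no more travel. It was still open in the last pictures.
- **Rod:** I lifted it straight up out of the larger grey rest and pushed it down the tube. The collar was on the rim at 39.2 mm against a nominal 39 mm, with about 22 N along the axis. Then I drew it fully out.
- **Final hold:** The rod is gripped at 15 mm opening and the arm is still. It is level within about 1° and about 32 cm above the worktop, clear of the pump and the rest.
- **Other objects:** They looked unmoved by eye. The dish was partly hidden in the last top view but could be seen in the scene view.

**Disagreements:** My first fit of the tube mouth, made with the shutter shut, was about 3 mm off along the slide. I re-measured it with the shutter open, and three views agreed to within 0.4 mm. The first fit of the handle height gave 135 mm, against the stated 140 mm. The fixed cameras gave 140 mm and the upper edge of the handle fitted it, so I used that, and the grasp and insertion bore it out.

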